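# Vent the degreaser sprayer and take off its safety cap

### The arm

A 7-joint arm with a two-finger parallel gripper is mounted at the origin on a cart in front of the work surface, level with it; the furniture and walls round the work are solid. World frame = base frame: x ahead of the robot, y to its left, z up, the work surface at z = 0. Lengths are in m, angles in rad, forces in N, time in s.
With the tool pointing down it reaches from about 0.4 to 0.85 m from the base axis. Payload 4.4 kg.
Tool frame: the origin (TCP) lies midway between the tips of the shut fingers; the grasp point (between the pads) lies grip_point_offset behind it (grip_point_offset is the distance from the TCP to the grasp point, in m); z points along the fingers, y is the line along which they close (so a half turn about z gives the same grasp; the last joint's range is limited). The gripper opens to 94 mm and grips with 3 to 60 N. Pads are 16 mm wide; open, the fingers measure 119 mm over their backs; the gripper's body (75 mm by 177 mm) begins 78 mm behind the grasp point.
Start: joints at [-1.304, 0.628, 0.038, 1.517, -0.027, 0.996, -0.02], TCP at [0.212, 0.614, 0.185] pointing down, gripper open.
Joint ranges: [-3.06, 3.06], [-0.37, 2.12], [-1.25, 1.32], [0.18, 2.47], [-1.1, 4.24], [0.23, 1.98], [-2.94, 2.94]. Speed limits (rad/s): [2.57, 2.57, 3.14, 3.14, 3.14, 3.14, 3.14].

### API

Orientations are given as [roll, pitch, yaw] about the fixed x, y, z axes, in that order (R = Rz(yaw) Ry(pitch) Rx(roll)).
In Python, from workcell import * gives the robot as it stands.
- The arm moves only by the tool servo_tool, never from a script. Its argument "steps" is a list of rows, each a list of 3 entries, a list of its own where there are three numbers: the opening, from -1 (shut) to 1 (fully open), then the shift along the tool's x, y, z in cm, then the turn about the tool's z in rad. A call has 1 to 12 rows; each row shifts and turns the commanded pose from where the row before left it, along the tool's axes as they then stand; what a row does not reach is not made up. A row lasts 1/12 s, in which the tool goes at most 41.7 mm and 7.16 degrees, less where a joint would pass 70% of its speed; a pose out of reach is approached as far as the arm can. A call is refused whole if a number of a shift passes 4.17 or a number of a turn 0.125, either way. A call with a gripper value outside its range is refused whole. The fingers move at their own pace and stop on an object; "grip_force" is the grip in N (left out, the last holds). Time passes only in rows, so rows that do not move let the fingers close. It gives the time, the measured TCP pose, the force, the opening and the grip force at its end, in the units of the state.
- get_obs(): the state, without advancing time (a new reading comes with each control period).
- capture(name): name is "side" or "top" or "wrist"; returns a dict with "frame" (420x560x3 uint8, blue, green, red), "fx", "fy", "cx", "cy" (pixels), "origin" and "orientation" of the camera in the world. Camera axes: x right, y up, looking along -z (the intrinsics and any distortion apply to the point x, -y, -z); pixel columns grow to the right and rows downward; lengths in m; the calibration is good to about 2 mm. A picture is of the moment at which its call begins. There is no depth.
- job_done(): hands the job in; it is judged then, once.
The state is a dict: "time_s": time; "joint_pos": joint angles; "qd": joint speeds; "tau": joint torques, N m; "ee_pos": TCP position; "orientation": TCP orientation; "force": force on the tool from outside, world axes, zero at the start; "torque": the same for the moment, N m; "grip_width": finger opening in m; "finger_force": force on a finger pad.
Only numpy, scipy, OpenCV 4.12 (cv2) and the standard library are available. Lean on these libraries where they do the work, as an engineer would, in place of code of your own. Each camera call takes 0.05 s, during which the arm holds its last target. There are 200 camera calls.

### The job

The degreaser sprayer on the worktop needs refilling. First let off its pressure: squeeze the trigger all the way towards the grip of its parked spray gun and let it spring right back; then press the push-and-turn cap on its tank down, twist it anticlockwise (seen from above) while it is pressed until it is free, and lift it straight up. Finish while holding the cap still and upright, about 5 cm up and over the open neck, without putting it down, and leave the things standing around where they are.

Things in the scene. Friction and masses are not known exactly. Their poses are not given: they have to be found in the camera images.
- sprayer: degreaser sprayer, fixed to the worktop: base 104x186 mm (x by y) with a square white tank (96x94 mm, shoulder 115 mm high, axis at y = -45 mm) and, at y = +62 mm, a black spray gun parked upside down in a cradle, its grip pointing straight up. Origin: underside, middle of the base; z up; x along the gun's barrel, nozzle towards -x
- neck (a point): point on the axis of the tank's round neck, at the top of its flange, 145 mm above the worktop; axes as the sprayer's. A sprung disc (22 mm across) in the neck pushes the cap up with 4 N when locked, 9 N when pressed 8 mm
- cap: loose round grey ribbed safety cap on the neck, 55 mm across, 30 mm high, 35 g, hollow. Origin: centre of its lower rim, z up. Locked, the rim is 128 mm above the worktop (17 below neck, 13 above the tank's shoulder) and its x axis (line of its two inner lugs) is turned 60 degrees clockwise, seen from above, from the sprayer's x
- cap_top (a point): centre of the cap's flat top, 30 mm above cap. To open: press down 4 mm or more (best 6 to 7; stops at 8) and keep it down for at least the first 40 degrees of the anticlockwise turn; it is free between 45 and 75 degrees (best 60; a stop ends the turn) and then lifts straight up. It cannot be lifted or turned otherwise
- squeeze (a point): point fixed on the sprayer, 150 mm above the worktop, midway between the outer faces of grip and squeezed trigger: fingers close here from above along the sprayer's x. Seen from it, the grip's back face is at x = +16 mm; the trigger's front face at x = -30 mm at rest (46 mm over both), -16 mm squeezed (32 mm)
- grip_top (a point): centre of the top of the gun's fixed grip, 170 mm above the worktop; the grip is 20 mm thick along x and 22 mm wide. The trigger is a steel blade 8 mm thick and 14 mm wide on its -x side, 18 mm clear of it, top at 165 mm, hinged at its lower end 80 mm above the worktop
- trigger (a joint): angle of the trigger: 0 at rest (a spring returns it), 0.20 fully squeezed towards the grip, which takes about 7 N at the height of squeeze
- mug: striped mug, 86 mm across, 101 mm high with a side handle, a bystander; it and the sprayer share the free worktop to the right of the hob. Beyond them a tall cabinet fills x over 0.38 m at y below -0.47 m, and a shelf and wall cabinets stand beyond x = 0.62 m: draw the tool back to the base before swinging past; origin: centre of its underside
- salt_cellar: salt shaker, 44 mm across, 90 mm high, a bystander; origin: centre of its underside
- tin_lid_jar: empty glass jar with a steel lid, 59 mm across, 127 mm high, a bystander; origin: centre of its underside
- wood_lid_jar: low glass jar with a wooden lid, 59 mm across, 78 mm high, a bystander; origin: centre of its underside
- steel_cap_jar: small spice jar with a steel cap, 43 mm across, 108 mm high, a bystander; origin: centre of its underside
- soap: washing-up liquid bottle, 35x57 mm, 168 mm high, a bystander; origin: centre of its underside
Things that resemble listed ones, but are neither listed nor needed, are in the scene too. Of the things shaped like the cap, the grey one is meant.

How it is judged:
By the outcome, as a careful person would: the job done as asked, in the order asked, and still so for the second after the job is handed in, while the arm keeps its last pose, push and grip.
It also fails if it takes over 53 s, if anything falls off the work surface, if the arm or the gripper's body presses on something with over 40 N, if the wrist force passes 120 N, or if a joint passes its speed limit or range.

## Working session

There is one attempt and no reset: what is moved stays moved. The work goes in short steps, Python scripts to look and compute and a tool call to move; the robot and the scene stay as the last step left them, time stands still between calls to the robot, and variables do not carry over. Pictures are saved under pics/ and viewed, at most 10 in all, crops included, and the job is handed in when it is done.

Besides the shell and the picture viewer there is one more tool, called after "Call:" as name([rows], argument=value, ...), one row to a line, values as JSON. servo_tool: Moves the arm, as the interface text tells. Its arguments: {"type":"object","properties":{"steps":{"type":"array"},"grip_force":{"type":"number"}},"required":["steps"]}

```bash
ls; mkdir -p pics; python3 - <<'E'
from workcell import *
import cv2,pickle
o=get_obs();print(o)
for n in("side","top"):
    c=capture(n);pickle.dump(c,open(n+".pkl","wb"));cv2.imwrite(f"pics/{n}0.png",c["frame"])
    print(n,{k:v for k,v in c.items() if k!="frame"})
E
```

```text
pics
{'time_s': 0.0, 'joint_pos': array([-1.3038078 ,  0.62935627,  0.03843926,  1.51836043, -0.02700521,
        0.99632123, -0.01998715]), 'qd': array([ 2.78840564e-04, -1.77353244e-03,  2.46762464e-04,  1.67548728e-04,
        8.39564548e-04, -7.10168142e-05,  1.15142184e-03]), 'tau': array([-1.43274883e-04, -5.49744415e+01,  1.14321996e+00, -1.86628836e+01,
       -5.22160332e-02,  2.39583448e-02,  1.64160133e-04]), 'ee_pos': array([0.21207757, 0.61366818, 0.18424999]), 'orientation': array([-3.13966538e+00,  2.00377172e-05,  2.80881651e+00]), 'force': array([-0.19943723, -0.5947803 , -1.33567357]), 'torque': array([0.05235418, 0.02798122, 0.04556812]), 'finger_force': 0.0, 'grip_width': 0.09366423606581378}
side {'fx': 449.95711829088356, 'fy': 449.95711829088356, 'cx': 285.21637577756115, 'cy': 208.85686963249404, 'origin': array([ 0.16291161, -0.46465244,  0.97776253]), 'orientation': array([ 0.62408005, -0.00932738, -0.76505335])}
top {'fx': 487.2195281602221, 'fy': 487.2195281602221, 'cx': 281.0821664608599, 'cy': 213.43012214528613, 'origin': array([ 0.36129613, -0.02295296,  1.5486816 ]), 'orientation': array([ 0.14494055, -0.01384677, -1.54467189])}
```

View pics/side0.png

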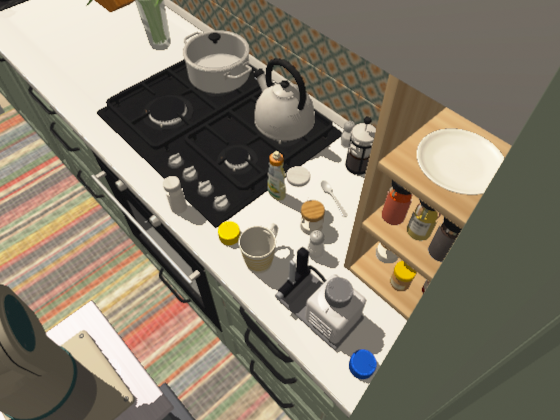

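View pics/top0.png

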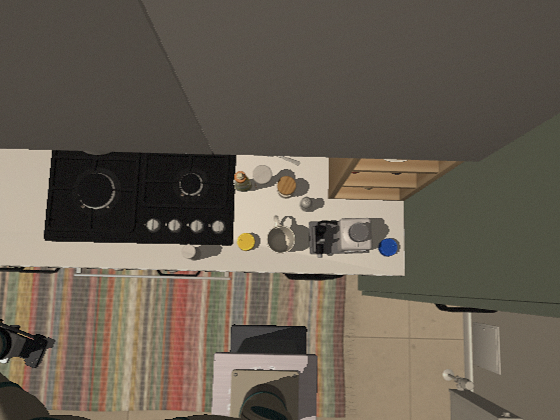

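```bash
cat > h.py <<'E'
import numpy as np,cv2,pickle
from scipy.spatial.transform import Rotation as R
def ray(c,u,v):
    d=np.array([(u-c["cx"])/c["fx"],-(v-c["cy"])/c["fy"],-1.])
    return np.array(c["origin"]),R.from_euler("xyz",c["orientation"]).as_matrix()@d
def onz(c,u,v,z):
    o,d=ray(c,u,v);return o+d*(z-o[2])/d[2]
def tri(c1,p1,c2,p2):
    A=[];b=[]
    for c,p in((c1,p1),(c2,p2)):
        o,d=ray(c,*p);d=d/np.linalg.norm(d);P=np.eye(3)-np.outer(d,d);A.append(P);b.append(P@o)
    return np.linalg.lstsq(np.vstack(A),np.hstack(b),rcond=None)[0]
def proj(c,p):
    q=R.from_euler("xyz",c["orientation"]).as_matrix().T@(np.array(p)-c["origin"])
    return c["cx"]+c["fx"]*q[0]/-q[2],c["cy"]-c["fy"]*q[1]/-q[2]
E
python3 - <<'E'
from h import *
s=pickle.load(open("side.pkl","rb"));t=pickle.load(open("top.pkl","rb"))
print(onz(s,340,287,.158),onz(t,358,232,.158),onz(s,303,250,.17),onz(t,321,237,.17))
a=cv2.resize(s["frame"][235:345,270:380],None,fx=3.6,fy=3.6,interpolation=2)
b=cv2.resize(t["frame"][205:270,305:375],None,fx=396/70,fy=6,interpolation=2)
b=cv2.resize(b,(396,396))
cv2.imwrite("pics/c1.png",np.hstack([a,b]));print(a.shape,b.shape)
E
```

```text
[ 0.52349052 -0.25819324  0.158     ] [ 0.51702374 -0.25939898  0.158     ] [ 0.52510377 -0.15161562  0.17      ] [ 0.49847829 -0.15200782  0.17      ]
(396, 396, 3) (396, 396, 3)
```

View pics/c1.png

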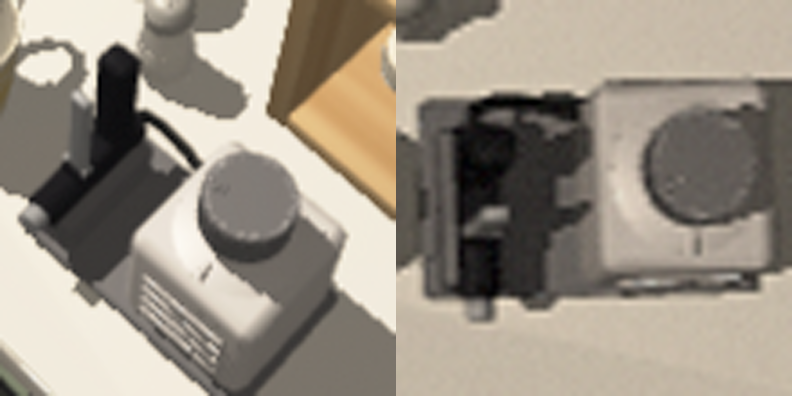

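The grey cap sits on the tank: side (339.7,288.3), top (359,232). The black grip top is at side (303,251) and top (321.6,229.6), and the steel trigger is just on its -x side.

Look-alikes in the side view are the yellow cap (229,233), the cream cap (298,176) and the blue cap (363,364). The grey one, confirmed in the crop, is the one I'll use. Next I'll move over it for a wrist view.

Call:
servo_tool([
  [1,[0,0,-2],0.103],
  [1,[0,0,-2],0.103],
  [1,[0,0,-2],0.103],
  [1,[0,0,-2],0.103],
  [1,[0,0,-2],0.103],
  [1,[0,0,-2],0.103],
  [1,[0,0,-2],0.103],
  [1,[0,0,-2],0.103],
  [1,[0,0,-2],0.103],
  [1,[0,0,-2],0.103],
  [1,[0,0,-2],0.103],
  [1,[0,0,-2],0.103],
])

```text
time_s: 1.1
ee_pos: [0.212, 0.614, 0.4257]
orientation: [-3.141, 0.001, 1.568]
force: [0.5, 0.8, -0.2]
grip_width: 0.0938
finger_force: 0.0
```

Call:
servo_tool([
  [1,[-3,2.2,0],0],
  [1,[-3,2.2,0],0],
  [1,[-3,2.2,0],0],
  [1,[-3,2.2,0],0],
  [1,[-3,2.2,0],0],
  [1,[-3,2.2,0],0],
  [1,[-3,2.2,0],0],
  [1,[-3,2.2,0],0],
  [1,[-3,2.2,0],0],
  [1,[-3,2.2,0],0],
  [1,[-3,2.2,0],0],
  [1,[-3,1,0],0],
])

```text
time_s: 2.1
ee_pos: [0.4669, 0.2525, 0.4246]
orientation: [3.141, 0.001, 1.571]
force: [0.1, 0.3, -0.0]
grip_width: 0.0939
finger_force: 0.0
```

Call:
servo_tool([
  [1,[-3.6,0,0],0],
  [1,[-3.6,0,0],0],
  [1,[-3.6,0,0],0],
  [1,[-3.6,0,0],0],
  [1,[-3.6,0,0],0],
  [1,[-3.6,0,0],0],
  [1,[-3.6,0,0],0],
  [1,[-3.6,0,0],0],
  [1,[-3.6,0,0],0],
  [1,[-3.6,0,0],0],
  [1,[-3.6,0,0],0],
  [1,[0,0,0],0],
])

```text
time_s: 3.1
ee_pos: [0.4638, -0.1493, 0.4254]
orientation: [-3.141, 0.005, 1.561]
force: [-0.4, 0.4, -1.2]
grip_width: 0.094
finger_force: 0.0
```

```bash
python3 - <<'E'
from workcell import *
from h import *
for n in("side","top","wrist"):
    c=capture(n);pickle.dump(c,open(n+"1.pkl","wb"));cv2.imwrite(f"pics/{n}1.png",c["frame"])
print({k:v for k,v in c.items() if k!="frame"},get_obs())
from workcell import __dict__ as d
print("grip_point_offset",d.get("grip_point_offset"))
for z,p in((.158,(.52,-.259,.158)),(.17,(.51,-.152,.17))):print(proj(c,p))
E
```

```text
{'fx': 334.21973474813143, 'fy': 334.21973474813143, 'cx': 280.40817624935335, 'cy': 211.58560140902523, 'origin': array([ 0.46456595, -0.06275853,  0.6245747 ]), 'orientation': array([-0.27528882,  0.00051571, -0.00168893])} {'time_s': 3.25, 'joint_pos': array([-0.30809519,  0.2366217 ,  0.71955108,  1.55480695, -0.15763957,
        1.41044276,  0.42434913]), 'qd': array([-3.12148635e-02, -1.94948555e-03, -2.05923719e-02, -5.76125396e-05,
       -1.26845354e-03, -1.41574291e-03,  8.60113791e-04]), 'tau': array([ 1.40458904e+00, -3.06281590e+01,  4.52860996e+00, -2.17387515e+01,
        1.11354736e-01,  2.65192764e-02,  1.81761396e-02]), 'ee_pos': array([ 0.46565673, -0.14075744,  0.42477048]), 'orientation': array([-3.14078917e+00, -8.65662764e-04,  1.57212551e+00]), 'force': array([-0.21523458, -0.48777798, -0.47989085]), 'torque': array([ 0.00161148, -0.01949212, -0.04962742]), 'finger_force': 0.0, 'grip_width': 0.0936543716480022}
grip_point_offset 0.0188
(np.float64(317.673636830766), np.float64(252.80155180806585))
(np.float64(313.5781036094681), np.float64(184.25642238825392))
```

View pics/wrist1.png

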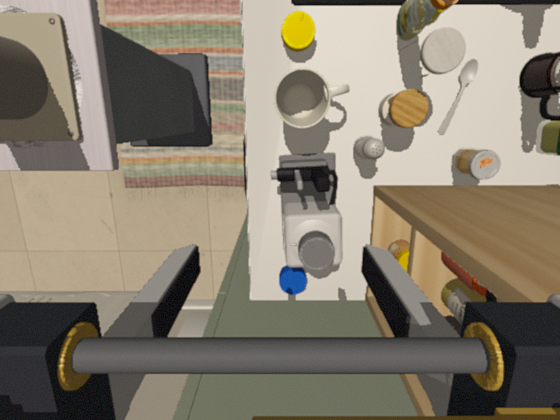

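The wrist view shows the grey cap at (317,250), the gun (barrel and grip) at about (300-330,178), the mug at (302,98) and the blue cap at (293,280). I'll go lower for a sharper look.

Call:
servo_tool([
  [1,[0,0.7,2.4],0],
  [1,[0,0.7,2.4],0],
  [1,[0,0.7,2.4],0],
  [1,[0,0.7,2.4],0],
  [1,[0,0.7,2.4],0],
  [1,[0,0,2],0],
  [1,[0,0,0],0],
  [1,[0,0,0],0],
])

```text
time_s: 3.92
ee_pos: [0.5006, -0.1392, 0.2846]
orientation: [-3.139, -0.001, 1.575]
force: [0.8, 0.6, 1.6]
grip_width: 0.0936
finger_force: 0.0
```

```bash
python3 - <<'E'
from workcell import *
from h import *
c=capture("wrist");pickle.dump(c,open("wrist2.pkl","wb"))
print({k:v for k,v in c.items() if k!="frame"},get_obs()["ee_pos"],get_obs()["joint_pos"])
print(proj(c,(.52,-.259,.158)),proj(c,(.51,-.152,.17)))
cv2.imwrite("pics/w2.png",cv2.resize(c["frame"][130:350,210:430],None,fx=2.7,fy=2.7,interpolation=2))
E
```

```text
{'fx': 334.21973474813143, 'fy': 334.21973474813143, 'cx': 280.40817624935335, 'cy': 211.58560140902523, 'origin': array([ 0.49970638, -0.05966161,  0.4843926 ]), 'orientation': array([-0.27450479,  0.00209325,  0.00479494])} [ 0.50130099 -0.14000068  0.28579042] [-0.24794727  0.39422409  0.67235431  1.74568526 -0.27262452  1.09651683
  0.51678922]
(np.float64(298.58160647605797), np.float64(305.5377285887228)) (np.float64(291.12790496158726), np.float64(215.37103731405762))
```

View pics/w2.png

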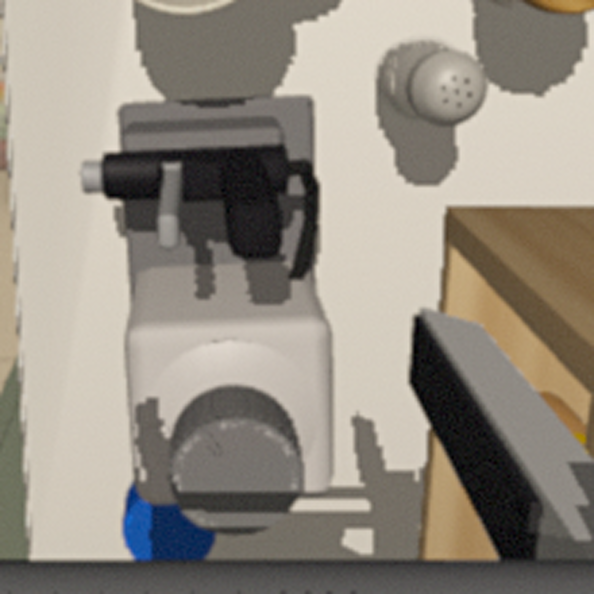

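```bash
python3 - <<'E'
from h import *
c=pickle.load(open("wrist2.pkl","rb"));s=pickle.load(open("side1.pkl","rb"));t=pickle.load(open("top1.pkl","rb"))
f=lambda x,y:(x/2.7+210-.3,y/2.7+130-.3)
for n,p,z in(("cap",(237,475),.158),("grip",(257,240),.17),("trig",(168,237),.165),("base l",(120,105),.02),("base r",(313,97),.02)):
    print(n,f(*p),onz(c,*f(*p),z).round(4))
print("tri",tri(c,f(237,475),s,(339.4,288)),tri(c,f(257,240),s,(302.8,250.6)),onz(s,302.8,250.6,.17))
# cream tank top outline
h=cv2.cvtColor(c["frame"],cv2.COLOR_BGR2HSV)
cap=np.all(c["frame"].astype(int)<140,2)&(h[...,1]<40)&(c["frame"].min(2)>85)
g=cap.astype("uint8");g[:285]=0
n,l,st,ce=cv2.connectedComponentsWithStats(g);i=1+st[1:,4].argmax();print(st[i],ce[i])
# edges: line segments
gray=cv2.cvtColor(c["frame"],cv2.COLOR_BGR2GRAY)[130:330,245:340]
L=cv2.createLineSegmentDetector().detect(cv2.resize(gray,None,fx=3,fy=3,interpolation=2))[0][:,0]/3
for a in L:
    if np.hypot(a[2]-a[0],a[3]-a[1])>20 :
        p=[onz(c,a[0]+245,a[1]+130,.1),onz(c,a[2]+245,a[3]+130,.1)];d=p[1]-p[0]
        print((a+[245,130,245,130]).round(1),np.degrees(np.arctan2(d[1],d[0])).round(1))
E
```

```text
cap (297.47777777777776, 305.6259259259259) [ 0.5188 -0.2591  0.158 ]
grip (304.88518518518515, 218.58888888888887) [ 0.5236 -0.1552  0.17  ]
trig (271.9222222222222, 217.47777777777776) [ 0.491  -0.1558  0.165 ]
base l (254.14444444444445, 168.58888888888887) [ 0.4625 -0.1284  0.02  ]
base r (325.6259259259259, 165.6259259259259) [ 0.5619 -0.1238  0.02  ]
tri [ 0.51953116 -0.2588641   0.15925269] [ 0.5228036  -0.15388435  0.17341351] [ 0.5237819 -0.152345   0.17     ]
[  75  345  414   25 8823] [283.30692508 357.5083305 ]
[248.2 186.5 314.4 183.4] 3.0
[328.2 197.3 327.5 221.5] -89.2
[326.1 167.3 326.4 188.1] -86.9
[258.2 246.9 256.8 218.5] 92.0
[270.6 191.1 268.2 212.8] -96.4
[317.3 232.2 323.2 207.3] 79.3
[318.5 319.2 339.4 319.1] 0.5
[257.2 283.2 255.5 253.5] 92.3
[333.4 262.7 333.5 304.8] -87.1
[276.5 312.1 321.  312. ] 0.5
[283.5 325.3 309.  324.8] 1.5
[275.2 167.  304.4 165.7] 2.9
[316.5 319.8 285.2 319.6] 179.9
[259.8 175.  311.  172.7] 2.9
[331.2 289.  331.1 261.5] 92.8
[312.7 177.  256.5 179.5] -177.1
```

Sprayer yaw comes out at about 0.05 rad, the cap at (0.519,-0.259), and the squeeze point at (0.5175,-0.1535).

Call:
servo_tool([
  [1,[0,0,0],-0.049],
  [1,[-0.7,0.8,0],0],
  [1,[-0.7,0.8,0],0],
  [1,[0,0,2.5],0],
  [1,[0,0,2.5],0],
  [1,[0,0,2.5],0],
  [1,[0,0,0],0],
  [1,[0,0,0],0],
  [1,[0,0,0],0],
])

```text
time_s: 4.72
ee_pos: [0.519, -0.1553, 0.2117]
orientation: [3.139, 0.001, 1.621]
force: [0.1, -1.2, 0.1]
grip_width: 0.0938
finger_force: 0.0
```

Call:
servo_tool([
  [1,[0.1,-0.1,2],0],
  [1,[0,0,2],0],
  [1,[0,0,2],0],
  [1,[0,0,2.1],0],
  [1,[0,0,0],0],
  [1,[0,0,0],0],
  [1,[0,0,0],0],
])

```text
time_s: 5.3
ee_pos: [0.518, -0.1541, 0.1311]
orientation: [3.138, 0.001, 1.622]
force: [-0.5, 0.7, 0.5]
grip_width: 0.094
finger_force: 0.0
```

```bash
python3 - <<'E'
from workcell import *
from h import *
c=capture("wrist");pickle.dump(c,open("wrist3.pkl","wb"));o=get_obs();print(o["ee_pos"],o["orientation"],o["force"],o["joint_pos"])
cv2.imwrite("pics/w3.png",c["frame"][120:420,60:500])
E
```

```text
[ 0.51803432 -0.15402542  0.13110033] [3.13823692e+00 1.12572758e-03 1.62170223e+00] [ 0.06553149  0.25044792 -0.56459655] [-0.11579597  0.59859433  0.54162134  1.895854   -0.43481858  0.76173197
  0.71955189]
```

View pics/w3.png

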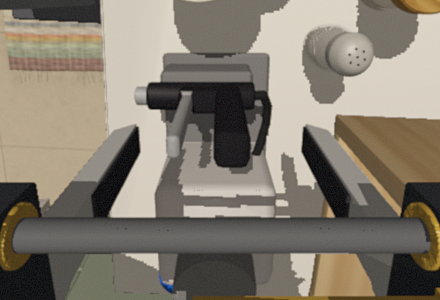

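The grip, at (232,140), and the trigger, at (180,130), lie between the fingers. Now I squeeze.

Call:
servo_tool([
  [-1,[0,0,0],0],
  [-1,[0,0,0],0],
  [-1,[0,0,0],0],
  [-1,[0,0,0],0],
  [-1,[0,0,0],0],
  [-1,[0,0,0],0],
  [-1,[0,0,0],0],
  [-1,[0,0,0],0],
  [-1,[0,0,0],0],
  [-1,[0,0,0],0],
  [-1,[0,0,0],0],
  [-1,[0,0,0],0],
], grip_force=20)

```text
time_s: 6.35
ee_pos: [0.5184, -0.1532, 0.1289]
orientation: [3.139, 0.001, 1.622]
force: [5.5, -0.4, -8.7]
grip_width: 0.031
finger_force: 19.4
```

Call:
servo_tool([
  [-1,[0,0,0],0],
  [-1,[0,0,0],0],
  [-1,[0,0,0],0],
  [1,[0,0,0],0],
  [1,[0,0,0],0],
  [1,[0,0,0],0],
  [1,[0,0,0],0],
  [1,[0,0,0],0],
  [1,[0,0,0],0],
  [1,[0,0,0],0],
  [1,[0,0,0],0],
  [1,[0,0,0],0],
])

```text
time_s: 7.35
ee_pos: [0.5169, -0.1533, 0.1292]
orientation: [3.141, 0.0, 1.622]
force: [-0.1, -0.1, -0.5]
grip_width: 0.0876
finger_force: 0.0
```

Call:
servo_tool([
  [1,[0,0,0],0],
  [1,[0,0,0],0],
  [1,[0,0,-2],0],
  [1,[0,0,-3],0],
  [1,[0,0,-3],0],
  [1,[0,0,-3],0],
  [1,[0,0,-3],0],
  [1,[0,0,0],0],
  [1,[0,0,0],0],
  [1,[0,0,0],0],
])

```text
time_s: 8.18
ee_pos: [0.516, -0.1528, 0.2685]
orientation: [-3.141, -0.001, 1.622]
force: [-0.3, 0.1, -0.2]
grip_width: 0.0944
finger_force: 0.0
```

```bash
python3 - <<'E'
from workcell import *
from h import *
c=capture("wrist");pickle.dump(c,open("wrist4.pkl","wb"));o=get_obs();print(o["ee_pos"],o["orientation"],o["force"],o["joint_pos"],o["grip_width"])
cv2.imwrite("pics/w4.png",cv2.resize(c["frame"][150:350,220:360],None,fx=3,fy=3,interpolation=2))
E
```

```text
[ 0.51563916 -0.15271095  0.26792862] [-3.13943502e+00 -9.21731915e-04  1.62194020e+00] [-0.71907772  0.20356256 -0.27164607] [-0.2006987   0.44032084  0.64950732  1.72786621 -0.29711785  1.07612525
  0.59735785] 0.09364090801428063
```

View pics/w4.png

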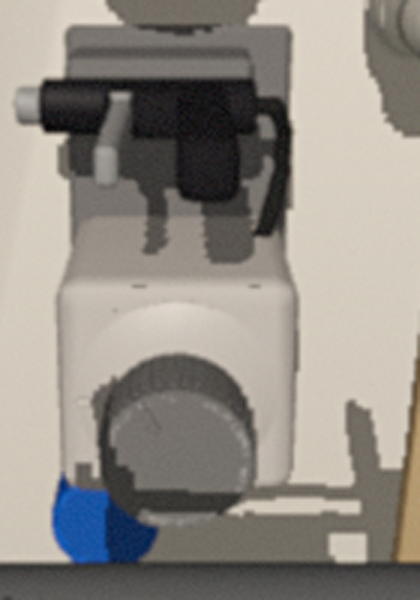

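The trigger, at (105,165), is back at its rest gap from the grip, at (207,150). The cap top disc is at about (179,457) in the crop. I'll refine its position next.

```bash
python3 - <<'E'
from h import *
c=pickle.load(open("wrist4.pkl","rb"))
f=lambda x,y:(x/3+220-.3,y/3+150-.3)
for p in((179,457),(103,457),(255,457),(179,388),(179,525)):print(onz(c,*f(*p),.158).round(4))
print(np.diff([onz(c,*f(x,155),.168)[0] for x in(105,208)]))
p=np.array([.519,-.259])-[.5158,-.1528];print(p,"tool x,y cm",100*np.array([p@[np.cos(1.622),np.sin(1.622)],p@[np.sin(1.622),-np.cos(1.622)]]))
E
```

```text
[ 0.5194 -0.2587  0.158 ]
[ 0.493 -0.26   0.158]
[ 0.5458 -0.2573  0.158 ]
[ 0.5181 -0.2322  0.158 ]
[ 0.5208 -0.2858  0.158 ]
[0.03172632]
[ 0.0032 -0.1062] tool x,y cm [-10.62245921  -0.22396482]
```

Call:
servo_tool([
  [1,[-2.6,0,0],0],
  [1,[-2.7,0,0],0],
  [1,[-2.7,0,0],0],
  [1,[-2.6,-0.2,0],0],
  [1,[0,0,2.5],0],
  [1,[0,0,2.5],0],
  [1,[0,0,2],0],
  [1,[0,0,0],0],
  [1,[0,0,0],0],
  [1,[0,0,0],0],
])

```text
time_s: 9.07
ee_pos: [0.52, -0.2596, 0.1995]
orientation: [-3.141, 0.0, 1.622]
force: [-0.2, 0.4, -0.8]
grip_width: 0.0942
finger_force: 0.0
```

Well placed. I'll go down 7 cm and close gently, then firmly.

Call:
servo_tool([
  [1,[0,0,2],0],
  [1,[0,0,2],0],
  [1,[0,0,2],0],
  [1,[0,0,1],0],
  [1,[0,0,0],0],
  [1,[0,0,0],0],
  [-1,[0,0,0],0],
  [-1,[0,0,0],0],
  [-1,[0,0,0],0],
  [-1,[0,0,0],0],
  [-1,[0,0,0],0],
  [-1,[0,0,0],0],
], grip_force=10)

```text
time_s: 10.07
ee_pos: [0.52, -0.2593, 0.1294]
orientation: [3.141, 0.0, 1.622]
force: [0.9, 0.3, 0.2]
grip_width: 0.0574
finger_force: 0.0
```

Call:
servo_tool([
  [-1,[0,0,0],0],
  [-1,[0,0,0],0],
  [-1,[0,0,0],0],
  [-1,[0,0,0],0],
  [-1,[0,0,0],0],
  [-1,[0,0,0],0],
], grip_force=50)

```text
time_s: 10.57
ee_pos: [0.5197, -0.2592, 0.1292]
orientation: [-3.141, -0.0, 1.622]
force: [-2.3, 0.3, 2.8]
grip_width: 0.0531
finger_force: 50.0
```

Call:
servo_tool([
  [-1,[0,0,0.2],0],
  [-1,[0,0,0.2],0],
  [-1,[0,0,0.2],0],
  [-1,[0,0,0.1],0],
  [-1,[0,0,0],0],
  [-1,[0,0,0],0],
  [-1,[0,0,0],0],
  [-1,[0,0,0],0],
])

```text
time_s: 11.23
ee_pos: [0.5198, -0.2593, 0.1225]
orientation: [3.141, -0.0, 1.622]
force: [-2.6, 1.2, 6.9]
grip_width: 0.0529
finger_force: 50.0
```

Call:
servo_tool([
  [-1,[0,0,0],-0.087],
  [-1,[0,0,0],-0.087],
  [-1,[0,0,0],-0.087],
  [-1,[0,0,0],-0.087],
  [-1,[0,0,0],-0.087],
  [-1,[0,0,0],-0.087],
])

```text
time_s: 11.73
ee_pos: [0.5202, -0.2594, 0.1227]
orientation: [3.141, 0.001, 2.148]
force: [-1.0, -0.2, 8.0]
grip_width: 0.0528
finger_force: 50.0
```

Call:
servo_tool([
  [-1,[0,0,0],-0.087],
  [-1,[0,0,0],-0.087],
  [-1,[0,0,0],-0.087],
  [-1,[0,0,0],-0.087],
  [-1,[0,0,0],-0.087],
  [-1,[0,0,0],-0.087],
  [-1,[0,0,0],0],
  [-1,[0,0,0],0],
  [-1,[0,0,0],0],
])

```text
time_s: 12.48
ee_pos: [0.5195, -0.2596, 0.1226]
orientation: [-3.141, -0.0, 2.665]
force: [-2.8, 0.6, 8.0]
grip_width: 0.053
finger_force: 50.0
```

```bash
python3 - <<'E'
from workcell import *
from h import *
c=capture("wrist");o=get_obs();print(o["ee_pos"],o["orientation"],o["force"],o["torque"],o["joint_pos"])
d=capture("side")
cv2.imwrite("pics/w5.png",np.hstack([c["frame"][200:420,120:420],cv2.resize(d["frame"][220:350,260:390],(400,400),interpolation=2)[:220] if 0 else cv2.resize(d["frame"][235:345,265:395],(260,220),interpolation=2)]))
E
```

```text
[ 0.51945663 -0.25964238  0.12259333] [-3.14138399e+00 -1.89046070e-04  2.66546658e+00] [-3.69344629  0.16596639  8.76033879] [0.04585551 0.78115734 0.04855671] [ 0.26152696  0.61661178  0.24031067  1.78480302 -0.19995618  0.76410889
  1.69883404]
```

View pics/w5.png

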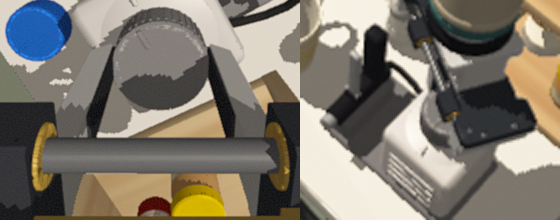

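The cap turned with the fingers: its mark at (145,42) keeps its place in the gripper view. Now I lift, watching the force.

Call:
servo_tool([
  [-1,[0,0,-0.4],0],
  [-1,[0,0,-0.4],0],
  [-1,[0,0,-0.4],0],
  [-1,[0,0,0],0],
  [-1,[0,0,0],0],
  [-1,[0,0,0],0],
])

```text
time_s: 13.08
ee_pos: [0.5195, -0.2595, 0.1339]
orientation: [-3.141, -0.0, 2.666]
force: [-2.4, -0.6, 0.4]
grip_width: 0.0527
finger_force: 50.0
```

The cap is free. I'll lift it the rest of the way.

Call:
servo_tool([
  [-1,[0,0,-0.6],0],
  [-1,[0,0,-0.8],0],
  [-1,[0,0,-0.9],0],
  [-1,[0,0,-0.9],0],
  [-1,[0,0,-0.9],0],
  [-1,[0,0,-0.8],0],
  [-1,[0,0,-0.4],0],
  [-1,[0,0,0],0],
  [-1,[0,0,0],0],
  [-1,[0,0,0],0],
  [-1,[0,0,0],0],
  [-1,[0,0,0],0],
])

```text
time_s: 14.08
ee_pos: [0.5196, -0.2591, 0.1867]
orientation: [-3.142, -0.001, 2.666]
force: [-0.1, -1.0, -0.9]
grip_width: 0.0531
finger_force: 50.0
```

```bash
python3 - <<'E'
from workcell import *
from h import *
c=capture("wrist");o=get_obs();print(o["time_s"],o["ee_pos"],o["orientation"],o["force"],o["grip_width"],abs(o["qd"]).max())
d=capture("side")
cv2.imwrite("pics/w6.png",np.hstack([c["frame"][200:420,120:420],cv2.resize(d["frame"][235:345,265:395],(260,220),interpolation=2)]))
E
```

```text
14.1333 [ 0.51961196 -0.25913945  0.18671823] [-3.14150605e+00 -9.02292447e-04  2.66575535e+00] [-0.19042878  0.00281962 -1.13872387] 0.053107035543173475 0.001738975526964648
```

View pics/w6.png

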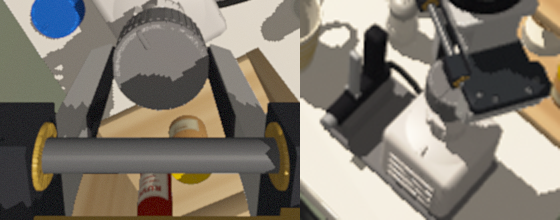

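The cap is held upright in the fingers over the open neck, at (160,60) in the wrist view and (447,90) in the side view, and the arm is still. I'm handing the job in.

```bash
python3 -c "
from workcell import *
print(job_done())"
```

```text
the job is handed in; nothing more can be done
None
```

The job is handed in at about 14 s: the trigger was squeezed fully and sprang back, then the grey cap was pressed, turned 60° anticlockwise and lifted, and it is held still and upright about 5 cm up over the neck (58 mm above its locked height, about 4 cm above the neck flange).

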